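# Dig the stage key out of the accessories bin and put it in its cradle

## Task

The T-handled stage key lies buried in the white bin: move the lens housing and then the filter plate that cover it onto the steel board, each lying flat and side by side. Lift the key out, lay it flat on the round rubber mat and let go, then take it again by its crossbar and lay it in the grey cradle, flat in the groove with its tip close up to the groove's stop and the crossbar outside the open end. Do not push or knock over the dishes, the jar or the bottle that stand around them.

Things in the scene. Friction and masses are not known exactly. Their poses are not given: they have to be found in the camera images.
- bin: White open bin, fixed, 164 x 180 x 50 mm outside (x, y, z), walls and floor 5 mm thick. Origin: centre of its underside. It stands at any of four places, turned up to 0.25 rad; board, mat and cradle stand at the other three. It holds the key on its floor, the plate flat on the key, the housing on the plate.
- housing: Loose black lens housing: box 70 x 40 x 32 mm (x, y, z), with a steel lens stub 26 mm across that sticks out a further 12 mm at its +x end. About 0.18 kg. Origin: centre of the box's underside; z up. Starts lying on the plate, its x roughly along the plate's x.
- plate: Loose flat aluminium filter plate 110 x 50 x 8 mm (x, y, z) with two glass discs, 0.09 kg. Origin: centre of its underside; z up. Starts lying on the key, 19 mm above the bin's underside, its long side along the key's shaft.
- key: Loose steel T of 14 x 14 mm square bar, lying flat, about 0.16 kg. Origin: underside, middle of the crossbar. Crossbar along y, -55 to 55 mm; shaft along +x to its tip at x = 130 mm; z from 0 to 14 mm. It starts on the bin's floor, shaft towards the bin's +x, crossbar about 10 mm from the bin's -x wall (too close for a finger).
- key_mid (a point): Point on the key's shaft, 50 mm from the crossbar's centre line, at half its thickness (7 mm above the underside), close to the centre of mass.
- key_tip (a point): Middle of the lower edge of the end of the key's shaft (key frame x = 130, y = 0, z = 0 mm).
- board: Flat steel board, fixed, 140 x 160 mm (x, y), 6 mm thick, no rim. Origin: centre of its underside; its top is at z = 6 mm. The housing and the plate both fit on it side by side, with their x along the board's x.
- mat: Round black rubber mat, fixed, 170 mm in diameter, 3 mm thick. Origin: centre of its underside.
- cradle: Grey cradle, fixed, 40 mm high, x -60 to 68, y -18 to 18 mm. Groove along x: 24 mm wide, floor at z = 20 mm, open at x = -60 mm, shut by a stop (inner face x = 60 mm); cheeks 6 mm thick. Origin: on its underside, below the groove's middle. The key lies in it with the crossbar 3 to 20 mm outside the open end, so it can be held only by an arm of the crossbar, over 30 mm from the shaft's middle.
- cradle_stop (a point): Middle of the lower edge of the stop's inner face in the cradle's groove, on the groove's floor (cradle frame x = 60, y = 0, z = 20 mm). Axes as the cradle's.
- dishes: Bystander: stack of clear dishes, 88 mm across, 30 mm high, loose. Origin: centre of its underside.
- jar: Bystander: glass jar, 60 mm across, 70 mm high, loose. Origin: centre of its underside.
- flask: Bystander: amber bottle, 56 mm across, 110 mm high, loose. Origin: centre of its underside.
Not all that is in view belongs to the job. There is more than one size of the mat; the job needs the middle-sized.

How it is judged:
On the way, in this order (a step that is already met when the one before it is completed fails the run):
1. the lens housing lies flat on the board, released (x of housing in the frame of board between -0.055 and 0.055 m and y of housing in the frame of board between -0.07 and 0.07 m and z of housing in the frame of board between 0.003 and 0.009 m and angle between housing's own z axis and vertical below 0.08 rad and contact force between the fingers and housing below 0.2 N and linear speed of housing below 0.02 m/s), for 0.1 s.
2. the filter plate lies flat on the board, released (x of plate in the frame of board between -0.055 and 0.055 m and y of plate in the frame of board between -0.07 and 0.07 m and z of plate in the frame of board between 0.003 and 0.009 m and angle between plate's own z axis and vertical below 0.08 rad and contact force between the fingers and plate below 0.2 N and linear speed of plate below 0.02 m/s), for 0.1 s.
3. the key is lifted out of the bin (height (world z) of each of key, key_tip above 0.06 m), for 0.05 s.
4. the key lies flat on the round mat, released (horizontal distance between key_mid and mat below 0.07 m and z of key in the frame of mat between 0 and 0.007 m and angle between key's own z axis and vertical below 0.08 rad and contact force between the fingers and key below 0.2 N and linear speed of key below 0.02 m/s), for 0.2 s.
At the end, for the whole second after the job is handed in: The key lies flat in the cradle groove, tip within 18 mm of the stop, along the groove (0.12 rad), crossbar outside the open end; housing and plate lie flat on the board, centres within 55 mm (x) and 70 mm (y) of its centre; all released and at rest (all of step 1 and all of step 2 and x of key_tip in the frame of cradle_stop between -0.018 and 0.004 m and y of key_tip in the frame of cradle_stop between -0.008 and 0.008 m and z of key_tip in the frame of cradle_stop between -0.003 and 0.004 m and angle between the x axis of key and the x axis of cradle, either way round below 0.12 rad and angle between key's own z axis and vertical below 0.08 rad and contact force between the fingers and key below 0.2 N and linear speed of key below 0.02 m/s); the robot touches nothing.
It fails at once if the dish stack, the jar or the bottle is pushed more than 30 mm away (distance of any of dishes, jar, flask from where it was at the start of the episode above 0.03 m).
It also fails if it takes over 72 s, if anything falls off the work surface, if the arm or the gripper's body presses on something with over 40 N, if the wrist force passes 120 N, or if a joint passes its speed limit or range.

## Robot

A 7-joint arm with a two-finger parallel gripper is mounted at the origin on the work surface. World frame = base frame: x ahead of the robot, y to its left, z up, the work surface at z = 0. Lengths are in m, angles in rad, forces in N, time in s.
With the tool pointing down it reaches from about 0.4 to 0.875 m from the base axis. Payload 6.5 kg.
Tool frame: the origin (TCP) lies midway between the tips of the shut fingers; the grasp point (between the pads) lies 19 mm behind it (env.grasp_offset is the distance from the TCP to the grasp point, in m); z points along the fingers, y is the line along which they close (so a half turn about z gives the same grasp; the last joint's range is limited). The gripper opens to 88 mm and grips with 3 to 60 N. Pads are 18 mm wide; open, the fingers measure 123 mm over their backs; the gripper's body (75 mm by 187 mm) begins 45 mm behind the grasp point.
Start: joints at [-1.326, 0.536, -0.004, 1.538, 0.003, 1.067, -0.071], TCP at [0.199, 0.619, 0.239] pointing down, gripper open.
Joint ranges: [-2.7, 2.7], [-0.37, 2.16], [-1.27, 1.26], [0.24, 2.4], [-1.31, 4.45], [0.19, 1.91], [-2.76, 2.76]. Speed limits (rad/s): [2.39, 2.39, 3.14, 3.14, 3.14, 3.14, 3.14].

## Interface

Orientations are given as a rotation vector (axis times angle).
In Python, from station import env gives the robot as it stands.
- The arm moves only by the tool servo_tool, never from a script. Its arguments are lists of equal length, an entry for each row: "slide": the shift along the world's x, y, z in mm, a list of three; "roll": the turn about the world's z in rad. In form: {"slide": [[x, y, z], ...], "roll": [roll, ...]}. A call has 1 to 12 rows; each row is the pose to reach, as a shift and turn from the pose commanded when the call began; what a row does not reach only later rows make up. A row lasts 1/8 s, in which the tool goes at most 62.5 mm and 10.7 degrees, less where a joint would pass 70% of its speed; a pose out of reach is approached as far as the arm can. A call with a gripper value outside its range is refused whole. "gripper" is the opening, from 0 (shut) to 1 (fully open), set as the call begins (left out, the last holds). The fingers move at their own pace and stop on an object; the grip force is fixed at half the most. Time passes only in rows, so rows that repeat a pose let the fingers close. It gives the time, the measured TCP pose, the force, the opening and the grip force at its end, in the units of the state.
- env.observe(): the state, without advancing time (a new reading comes with each control period).
- env.capture(name): name is "scene" or "top"; returns the picture (420x560x3 uint8, red, green, blue); there is no depth.
- env.camera_params(name): a dict with "vfov" (degrees; the focal length in pixels is half the picture's height over the tangent of half this angle, whatever the lens; pixels are square), "cx", "cy" (the principal point, pixels), "k1" (the pictures are not rectified: a ray, as slopes to the right and down, at radius r is drawn at 1 + k1 r^2 times it, then the intrinsics apply), "rvec" (rotation vector, rad) and "tvec" (3), from world to camera coordinates, as OpenCV has them. Camera axes: x right, y down, z forward; pixel columns grow to the right and rows downward; lengths in m; the calibration is good to about 2 mm. A picture is of the moment at which its call begins. camera_params takes no time and is no camera call.
- env.hand_in(): hands the job in; it is judged then, once.
Trained networks look in the newest picture that a camera, given by its name, has taken for a name from the list of things; names that differ only in an ending like _2 or _b are one class to them, and where a whole thing is asked for, a point or a joint stands for the part that bears it (a point fixed in the world has none). Each returns a list of dicts, best first, with "score" (0 to 1); they miss things now and then, are a little off and sometimes report something else, mostly with a low value. They report only what shows in the picture. A call takes as long as a camera call. They do not tell look-alikes from the thing itself.
- env.find_in(name, camera): "rect" ([left, top, right, bottom] in pixels, round what is visible of it).
- env.regions_of(name, camera): "mask" (420x560 bool, what is visible of it) and "rect" ([left, top, right, bottom] in pixels, round what is visible of it).
- env.mark_of(name, camera): "uv" ([column, row] in pixels: a listed point, or the origin of a listed thing).
The state is a dict: "clock": time; "joint_positions": joint angles; "joint_velocities": joint speeds; "effort": joint torques, N m; "eef_pos": TCP position; "tool_rot": TCP orientation; "contact_force": force on the tool from outside, world axes, zero at the start; "torque": the same for the moment, N m; "opening": finger opening in m; "finger_force": force on a finger pad.
Only numpy, scipy, OpenCV 4.12 (cv2) and the standard library are available. Lean on these libraries where they do the work, as an engineer would, in place of code of your own. Each camera call takes 0.05 s, during which the arm holds its last target. There are 200 camera calls.

## Working session

There is one attempt and no reset: what is moved stays moved. The work goes in short steps, Python scripts to look and compute and a tool call to move; the robot and the scene stay as the last step left them, time stands still between calls to the robot, and variables do not carry over. Pictures are saved under pics/ and viewed, at most 10 in all, crops included, and the job is handed in when it is done.

Besides the shell and the picture viewer there is one more tool, called after "Request:" by a JSON object that holds its "fn" and its "kwargs". servo_tool: Moves the arm, as the interface text tells. Its arguments: {"type":"object","properties":{"slide":{"type":"array","items":{"type":"array","items":{"type":"number"}}},"roll":{"type":"array","items":{"type":"number"}},"gripper":{"type":"number"}},"required":["slide","roll"]}

```bash
mkdir -p pics; ls; cat > h.py <<'E'
import numpy as np, cv2
from station import env
def save(cam,name):
    im=env.capture(cam); cv2.imwrite('pics/'+name,im[:,:,::-1]); return im
def cam(c):
    p=env.camera_params(c); f=210/np.tan(np.radians(p['vfov'])/2)
    R=cv2.Rodrigues(np.array(p['rvec'],float))[0]; return p,f,R,np.array(p['tvec'],float)
def px2w(c,uv,z):
    p,f,R,t=cam(c); K=np.array([[f,0,p['cx']],[0,f,p['cy']],[0,0,1.]])
    d=(np.array(uv,float)-[p['cx'],p['cy']])/f; s=d.copy()
    for _ in range(30): s=d/(1+p['k1']*(s@s))
    ray=R.T@np.array([s[0],s[1],1]); o=-R.T@t
    return o+ray*(z-o[2])/ray[2]
def w2px(c,X):
    p,f,R,t=cam(c); q=R@np.array(X,float)+t; s=q[:2]/q[2]
    return s*(1+p['k1']*(s@s))*f+[p['cx'],p['cy']]
def maskpts(m,c,z):
    cs,_=cv2.findContours(m.astype(np.uint8),cv2.RETR_EXTERNAL,cv2.CHAIN_APPROX_NONE)
    k=max(cs,key=cv2.contourArea)[:,0,:]
    return np.array([px2w(c,u,z)[:2] for u in k])
def rect(m,c,z):
    r=cv2.minAreaRect((maskpts(m,c,z)*1000).astype(np.float32)); return np.round(r[0],1),np.round(r[1],1),round(r[2],1)
E
python3 - <<'E'
from h import *
tops=dict(bin=.05,housing=.039+.02,plate=.027,board=.006,mat=.003,cradle=.04,key=.019,dishes=.03,jar=.07,flask=.11)
for c in ('top','scene'):
    save(c,c+'0.png'); p,f,R,t=cam(c); print(c,p['vfov'],p['k1'],-R.T@t)
    for n,z in tops.items():
        if c=='scene' : continue
        for r in env.regions_of(n,c)[:4]:
            if r['score']>.2: print(n,round(r['score'],2),np.round(r['rect']),rect(r['mask'],c,z))
    for n in ('bin','board','mat','cradle','housing','cradle_stop'):
        print(n,[(np.round(m['uv'],1),round(m['score'],2),np.round(px2w(c,m['uv'],.02 if n=='cradle_stop' else 0),3)) for m in env.mark_of(n,c)[:3]])
E
```

```text
pics
top 50.825286005794005 0.035124218643397716 [0.15669001 0.11307046 1.49723684]
bin 0.95 [304. 150. 364. 211.] (array([ 605.7, -124.2]), array([178.2, 190.1]), 7.1)
housing 0.61 [326. 171. 344. 196.] (array([ 589.6, -126.1]), array([89. , 45.7]), 13.5)
plate 0.6 [327. 168. 345. 197.] (array([ 555.4, -123.5]), array([61.9, 34.8]), 54.5)
board 0.98 [378. 204. 430. 249.] (array([ 442.6, -358.5]), array([139.8, 158.5]), 8.1)
board 0.36 [319. 161. 336. 199.] (array([549. , -96.5]), array([10.4, 21.2]), 12.1)
mat 0.79 [165. 211. 220. 258.] (array([452.4, 368.8]), array([167.5, 165.5]), 43.8)
mat 0.69 [ 89. 192. 156. 258.] (array([491. , 603.7]), array([225.9, 218.7]), 1.1)
mat 0.55 [177. 271. 215. 309.] (array([258.8, 359.2]), array([125.8, 125.9]), 24.6)
cradle 0.67 [253. 167. 265. 205.] (array([588.1, 134.6]), array([137.6,  36.7]), 4.0)
key 0.49 [318. 163. 352. 200.] (array([ 664.8, -124.4]), array([14.1, 22.6]), 85.9)
dishes 0.62 [283. 224. 312. 252.] (array([409.7,  11.5]), array([84.3, 85.3]), 87.3)
dishes 0.61 [332. 166. 344. 195.] (array([ 554.8, -132.2]), array([41.2, 21.4]), 
[... 876 characters left out ...]
 0.02 ]))]
scene 52.71085316907222 -0.01903912044302608 [ 1.0536183  -0.48054253  1.1330625 ]
bin [(array([256.9, 284.5]), 0.74, array([ 0.622, -0.136,  0.   ]))]
board [(array([156. , 295.8]), 0.78, array([ 0.44 , -0.364,  0.   ])), (array([271.8, 292.2]), 0.37, array([ 0.67 , -0.123,  0.   ]))]
mat [(array([285.3, 139.5]), 0.92, array([0.269, 0.349, 0.   ])), (array([325.6, 160.4]), 0.81, array([0.446, 0.375, 0.   ])), (array([376.1, 135.9]), 0.8, array([0.501, 0.604, 0.   ]))]
cradle [(array([310.2, 225.5]), 0.79, array([0.595, 0.126, 0.   ]))]
housing [(array([248.8, 276.3]), 0.85, array([ 0.586, -0.135,  0.   ]))]
cradle_stop [(array([324.1, 228.2]), 0.76, array([0.641, 0.139, 0.02 ]))]
```

View pics/top0.png

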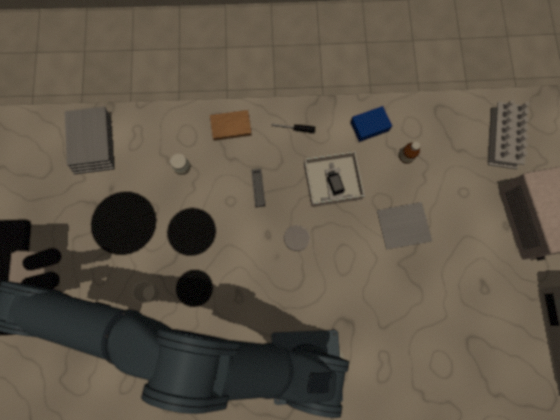

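View pics/scene0.png

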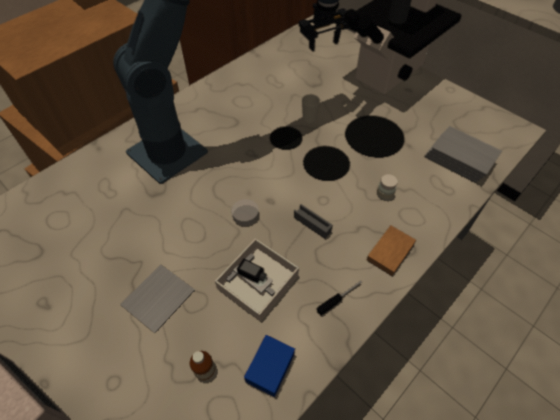

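The top view shows the bin at (333,180), board (404,226), middle-sized mat (191,232), cradle (258,188), dishes (297,238), jar (180,163) and bottle (410,152). Next is a magnified look at the bin.

```bash
python3 - <<'E'
from h import *
a=env.capture('top'); b=env.capture('scene')
A=a[145:215,298:370]; B=b[235:320,210:305]
f=lambda x,w,h:cv2.resize(np.clip(255*(x/255.)**.6*1.1,0,255).astype(np.uint8),(w,h),interpolation=cv2.INTER_CUBIC)
o=np.zeros((400,800,3),np.uint8); o[:350,:360]=f(A,360,350); o[:382,370:797]=f(B,427,382)
cv2.imwrite('pics/c1.png',o[:,:,::-1])
for c in ('top','scene'):
  for n in ('housing','plate','key','bin'):
    print(c,n,[(np.round(m['uv'],1),round(m['score'],2)) for m in env.mark_of(n,c)[:2]])
  r=env.regions_of('housing',c)[0]; print(rect(r['mask'],c,.059), rect(r['mask'],c,.043),r['score'],r['rect'])
print(env.observe())
# cradle/board check
for c,z,n in (('scene',.006,'board'),('scene',.04,'cradle'),('scene',.003,'mat'),('scene',.05,'bin'),('scene',.03,'dishes')):
  for r in env.regions_of(n,c)[:3]: print(n,round(r['score'],2),r['rect'],rect(r['mask'],c,z))
E
```

```text
top housing [(array([337.8, 185.1]), 0.54)]
top plate [(array([335.6, 183.3]), 0.58)]
top key [(array([334.7, 201.4]), 0.45)]
top bin [(array([333.1, 178.7]), 0.56)]
(array([ 589.3, -126.5]), array([85.1, 43. ]), 17.6) (array([ 594.1, -129.2]), array([86. , 43.5]), 17.6) 0.78 [325.6, 169.8, 344.8, 197.2]
scene housing [(array([247.9, 275.4]), 0.89), (array([310.2, 225.1]), 0.69)]
scene plate [(array([255.3, 274.2]), 0.79), (array([310.9, 224.9]), 0.68)]
scene key [(array([242.8, 269.5]), 0.66)]
scene bin [(array([254. , 283.2]), 0.81)]
(array([ 603.7, -134.2]), array([84. , 47.7]), 16.0) (array([ 597., -129.]), array([85.2, 48.4]), 16.0) 0.87 [238.7, 261.0, 265.8, 281.2]
{'clock': 1.8, 'joint_positions': array([-1.32622478,  0.53638052, -0.00439659,  1.53790676,  0.00259561,
        1.06730319, -0.07119937]), 'joint_velocities': array([-0.00064526,  0.00034753, -0.00073495,  0.00099909, -0.00042911,
       -0.00015086,  0.00020289]), 'effort': array([ 2.68052991e-04, -5.70881438e+01,  9.90378186e-01, -2.51924515e+01,
       -5.61626942e-02,  1.06675914e-02,  2.50211610e-05]), 'eef_po
[... 423 characters left out ...]
8.6] (array([603.5, 124.2]), array([134.3,  59.5]), 5.3)
cradle 0.68 [302.5, 144.3, 350.9, 182.3] (array([475.8, 339.8]), array([158.3, 162.8]), 80.1)
cradle 0.2 [236.3, 261.6, 269.8, 284.3] (array([ 595.6, -129.2]), array([89.5, 53.5]), 14.3)
mat 0.8 [299.7, 146.7, 351.2, 181.7] (array([456.9, 367.5]), array([169.4, 163.4]), 44.4)
mat 0.77 [345.5, 112.8, 404.3, 159.9] (array([492.2, 600.9]), array([218.4, 221.6]), 34.5)
mat 0.68 [267.4, 127.9, 302.3, 151.4] (array([264.8, 357.7]), array([120.9, 121.9]), 44.4)
bin 0.6 [215.2, 245.0, 300.5, 318.0] (array([ 625.5, -133. ]), array([179. , 194.6]), 7.1)
dishes 0.66 [228.4, 196.5, 256.5, 228.6] (array([422.2,   3.7]), array([ 90.7, 102.1]), 44.3)
```

View pics/c1.png

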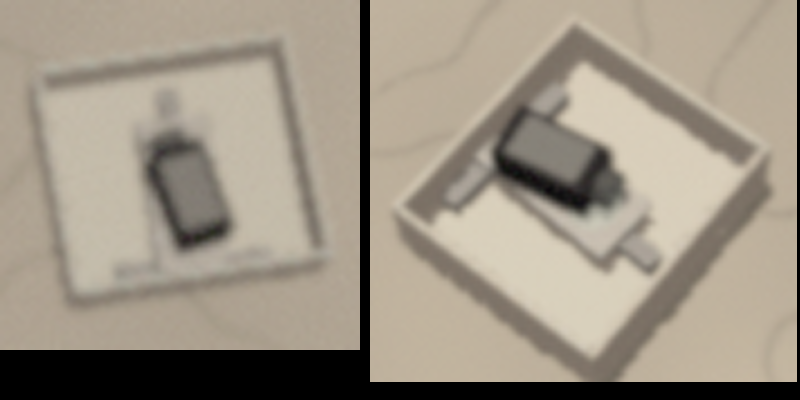

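The crop shows the housing lying tilted about 17° in the bin, lens stub at the far (+x) end, with the plate and key below it and the crossbar at the robot side. I'll fit the known shapes to the masks in both cameras.

```bash
cat >> h.py <<'E'
from scipy.optimize import minimize
def box(x0,x1,y0,y1,z0,z1): return np.array([[x,y,z] for x in (x0,x1) for y in (y0,y1) for z in (z0,z1)])
def cyl(r,z0,z1): return np.array([[r*np.cos(a),r*np.sin(a),z] for a in np.arange(0,6.28,.3) for z in (z0,z1)])
SH=dict(housing=[np.vstack([box(-35,35,-20,20,0,32)]),box(35,47,-12,12,4,28)],plate=[box(-55,55,-25,25,0,8)],
 key=[box(-7,7,-55,55,0,14),box(0,130,-7,7,0,14)],board=[box(-70,70,-80,80,0,6)],bin=[box(-82,82,-90,90,0,50)],
 cradle=[box(-60,68,-18,18,0,40)],mat=[cyl(85,0,3)],dishes=[cyl(44,0,30)],jar=[cyl(30,0,70)],flask=[cyl(28,0,60),cyl(13,0,110)])
def sil(n,c,pose,z,S=4):
    x,y,a=pose; M=np.array([[np.cos(a),-np.sin(a)],[np.sin(a),np.cos(a)]]); m=np.zeros((420*S,560*S),np.uint8)
    for P in SH[n]:
        W=np.c_[P[:,:2]@M.T/1000+[x,y],P[:,2]/1000+z]
        u=np.array([w2px(c,p) for p in W])
        cv2.fillConvexPoly(m,cv2.convexHull(np.round((u+.5)*S*16-8).astype(np.int32)),1,shift=4)
    return m
def fit(n,p0,z=0,masks=None,S=4):
    """masks: dict cam->mask"""
    up={c:cv2.resize(m.astype(np.float32),None,fx=S,fy=S,interpolation=cv2.INTER_LINEAR)>.5 for c,m in masks.items()}
    def cost(q):
        p=(q[0]/100,q[1]/100,q[2]/3); t=0
        for c,m in up.items():
            s=sil(n,c,p,z,S)>0; t+=1-(s&m).sum()/(s|m).sum()
        return t
    q0=np.array([p0[0]*100,p0[1]*100,p0[2]*3]); sx=np.vstack([q0,q0+[1,0,0],q0+[0,1,0],q0+[0,0,.4]])
    r=minimize(cost,q0,method='Nelder-Mead',options=dict(initial_simplex=sx,maxfev=120,xatol=.03,fatol=1e-4))
    return np.round([r.x[0]*10,r.x[1]*10],1),round(r.x[2]/3,3),round(r.fun/len(up),3)
def getm(n,c,p0,z=0):
    ref=sil(n,c,p0,z,1)>0; best=None;b=0
    for r in env.regions_of(n,c):
        m=r['mask'].astype(bool); i=(m&ref).sum()/(m|ref).sum()
        if i>b: best,b=m,i
    return best,b
def findobj(n,p0,z=0,cams=('top','scene'),each=False):
    M={}
    for c in cams:
        m,b=getm(n,c,p0,z)
        if b>.3: M[c]=m
    out=[]
    if M: out.append((tuple(M),fit(n,p0,z,M)))
    if each and len(M)>1: out+=[(c,fit(n,p0,z,{c:M[c]})) for c in M]
    for o in out: print(n,*o)
    return out
E
time python3 - <<'E'
from h import *
for c in('top','scene'): env.capture(c)
findobj('housing',(.592,-.131,.29),.027,each=True)
findobj('bin',(.618,-.128,.12),each=True)
findobj('board',(.446,-.361,.14),each=True)
findobj('cradle',(.595,.13,.08),each=True)
findobj('mat',(.454,.368,0)); findobj('dishes',(.415,.007,0)); findobj('jar',(.66,.39,0)); findobj('flask',(.65,-.36,0))
E
```

```text
Traceback (most recent call last):
  File "h.py", line 60, in findobj
    if each and len(M)>1: out+=[(c,fit(n,p0,z,{c:M[c]})) for c in M]
                                   ~~~^^^^^^^^^^^^^^^^^
  File "h.py", line 45, in fit
    r=minimize(cost,q0,method='Nelder-Mead',options=dict(initial_simplex=sx,maxfev=120,xatol=.03,fatol=1e-4))
  File "h.py", line 42, in cost
    s=sil(n,c,p,z,S)>0; t+=1-(s&m).sum()/(s|m).sum()
      ~~~^^^^^^^^^^^
  File "h.py", line 33, in sil
    u=np.array([w2px(c,p) for p in W])
                ~~~~^^^^^
  File "h.py", line 15, in w2px
    p,f,R,t=cam(c); q=R@np.array(X,float)+t; s=q[:2]/q[2]
            ~~~^^^
  File "h.py", line 6, in cam
    p=env.camera_params(c); f=210/np.tan(np.radians(p['vfov'])/2)
ValueError: time passes only in moves, steps and waits

real	0m10.854s
user	0m5.329s
sys	0m0.538s
```

Cache the camera parameters; too many calls.

```bash
sed -i 's/^def cam(c):/import functools\n@functools.cache\ndef cam(c):/' h.py
time python3 - <<'E'
from h import *
for c in('top','scene'): env.capture(c)
findobj('housing',(.592,-.131,.29),.027,each=True)
findobj('bin',(.618,-.128,.12),each=True)
findobj('board',(.446,-.361,.14),each=True)
findobj('cradle',(.595,.13,.08),each=True)
findobj('mat',(.454,.368,0)); findobj('dishes',(.415,.007,0)); findobj('jar',(.66,.39,0)); findobj('flask',(.65,-.36,0))
print(env.observe()['clock'])
E
```

```text
housing ('top', 'scene') (array([ 591.5, -130.5]), np.float64(0.237), np.float64(0.11))
housing top (array([ 589.4, -130.2]), np.float64(0.247), np.float64(0.099))
housing scene (array([ 593. , -131.2]), np.float64(0.232), np.float64(0.094))
bin ('top', 'scene') (array([ 613.7, -127.1]), np.float64(0.112), np.float64(0.234))
bin top (array([ 612.4, -126.9]), np.float64(0.114), np.float64(0.203))
bin scene (array([ 616.3, -128.3]), np.float64(0.119), np.float64(0.248))
board ('top', 'scene') (array([ 445.2, -362.1]), np.float64(0.137), np.float64(0.054))
board top (array([ 443.6, -359.7]), np.float64(0.144), np.float64(0.05))
board scene (array([ 446.6, -363.1]), np.float64(0.133), np.float64(0.039))
cradle ('top', 'scene') (array([592.7, 134.9]), np.float64(0.08), np.float64(0.095))
cradle top (array([589. , 134.2]), np.float64(0.075), np.float64(0.063))
cradle scene (array([595.4, 135.4]), np.float64(0.076), np.float64(0.07))
mat ('top', 'scene') (array([453.6, 369.2]), np.float64(0.072), np.float64(0.042))
dishes ('top', 'scene') (array([413. ,  11.5]), np.float64(0.03), np.float64(0.056))
jar ('top',) (array([681.6, 403.1]), np.float64(-0.375), np.float64(0.124))
3.15
real	0m16.386s
user	0m12.656s
sys	0m0.318s
```

Request:
{"fn": "servo_tool", "kwargs": {"slide": [[58,-110,0],[58,-110,0],[116,-220,0],[174,-330,0],[200,-380,0],[230,-440,0],[260,-490,0],[290,-550,0],[310,-590,0],[330,-630,0],[350,-660,0],[360,-680,0]], "roll": [-0.18,-0.36,-0.54,-0.72,-0.9,-1.08,-1.26,-1.44,-1.62,-1.8,-1.98,-2.16], "gripper": 0.8}}

```text
clock: 4.65
eef_pos: [0.5503, -0.045, 0.2391]
tool_rot: [-2.969, -1.026, -0.002]
contact_force: [0.8, 1.0, 0.4]
opening: 0.0706
finger_force: 0.0
```

Request:
{"fn": "servo_tool", "kwargs": {"slide": [[20,-40,0],[35,-69,0],[35,-69,-60],[35,-69,-100],[35,-69,-140],[35,-69,-140]], "roll": [-0.18,-0.36,-0.42,-0.42,-0.42,-0.42]}}

```text
clock: 5.4
eef_pos: [0.5822, -0.1118, 0.0964]
tool_rot: [-3.115, -0.393, 0.008]
contact_force: [0.2, 0.2, 0.8]
opening: 0.0704
finger_force: 0.0
```

```bash
python3 - <<'E'
from h import *
a=env.capture('top'); b=env.capture('scene')
A=a[145:215,298:370]; B=b[215:320,190:305]
f=lambda x,w,h:cv2.resize(np.clip(255*(x/255.)**.6*1.1,0,255).astype(np.uint8),(w,h),interpolation=cv2.INTER_CUBIC)
o=np.zeros((400,800,3),np.uint8); o[:350,:360]=f(A,360,350); o[:390,370:797]=f(B,427,390)
cv2.imwrite('pics/c2.png',o[:,:,::-1]); print(env.observe()['eef_pos'],env.observe()['tool_rot'])
E
```

```text
[ 0.58483778 -0.1128098   0.09980035] [3.11647028e+00 3.92709773e-01 1.37672796e-03]
```

View pics/c2.png

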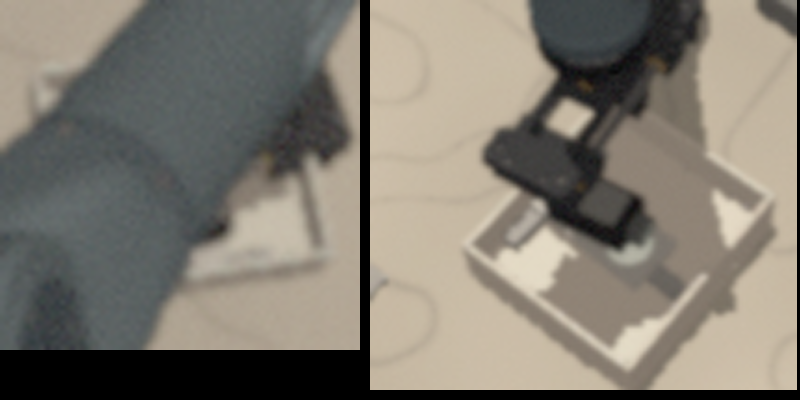

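The view shows the gripper over the housing and the arm hiding it from the top camera. The measured pose is short of the target by (9,-17) mm, so I'll correct and descend.

Request:
{"fn": "servo_tool", "kwargs": {"slide": [[9,-17,0],[9,-17,0],[9,-17,-30],[9,-17,-50],[9,-17,-67],[9,-17,-67]], "roll": [0,0,0,0,0,0]}}

```text
clock: 6.25
eef_pos: [0.5924, -0.1293, 0.0306]
tool_rot: [-3.116, -0.393, 0.003]
contact_force: [-0.4, 0.8, 0.7]
opening: 0.0703
finger_force: 0.0
```

Request:
{"fn": "servo_tool", "kwargs": {"slide": [[0,0,0],[0,0,0],[0,0,0],[0,0,0],[0,0,0],[0,0,0]], "roll": [0,0,0,0,0,0], "gripper": 0}}

```text
clock: 7.0
eef_pos: [0.5937, -0.1298, 0.0323]
tool_rot: [3.117, 0.393, 0.001]
contact_force: [-0.9, -0.3, 6.4]
opening: 0.0396
finger_force: 29.8
```

Request:
{"fn": "servo_tool", "kwargs": {"slide": [[0,0,20],[0,0,60],[0,0,90],[-20,-40,90],[-50,-95,90],[-75,-150,90],[-100,-205,90],[-125,-255,90],[-142,-279,80],[-142,-279,60],[-142,-279,60],[-142,-279,60]], "roll": [0,0,0,0,-0.03,-0.06,-0.1,-0.114,-0.114,-0.114,-0.114,-0.114]}}

```text
clock: 8.5
eef_pos: [0.4525, -0.4069, 0.0918]
tool_rot: [-3.133, -0.219, -0.001]
contact_force: [-0.2, -0.2, -1.4]
opening: 0.0398
finger_force: 29.8
```

Request:
{"fn": "servo_tool", "kwargs": {"slide": [[-1,-2,-40],[-1,-2,-65],[-1,-2,-75],[-1,-2,-79],[-1,-2,-80],[-1,-2,-80]], "roll": [0,0,0,0,0,0]}}

```text
clock: 9.25
eef_pos: [0.4507, -0.4108, 0.0125]
tool_rot: [3.133, 0.215, 0.002]
contact_force: [0.2, -0.6, -1.7]
opening: 0.0394
finger_force: 29.8
```

Request:
{"fn": "servo_tool", "kwargs": {"slide": [[0,0,-1],[0,0,-2],[0,0,-2]], "roll": [0,0,0]}}

```text
clock: 9.62
eef_pos: [0.4506, -0.4108, 0.0112]
tool_rot: [-3.134, -0.215, -0.002]
contact_force: [-2.1, 3.0, 10.9]
opening: 0.0398
finger_force: 29.8
```

Request:
{"fn": "servo_tool", "kwargs": {"slide": [[0,0,0],[0,0,0],[0,0,0],[0,0,30],[0,0,80],[0,0,110],[30,60,140],[60,110,150],[60,110,150]], "roll": [0,0,0,0,0,0,0,0,0], "gripper": 0.8}}

```text
clock: 10.75
eef_pos: [0.514, -0.2953, 0.16]
tool_rot: [-3.131, -0.228, -0.004]
contact_force: [-0.3, -0.3, -0.3]
opening: 0.0704
finger_force: 0.0
```

```bash
python3 - <<'E'
from h import *
a=env.capture('top'); b=env.capture('scene')
findobj('housing',(.451,-.409,.137),.006,each=True)
print([m['score'] for m in env.regions_of('housing','top')])
findobj('plate',(.6,-.13,.12),.019,each=True)
findobj('key',(.55,-.135,.12),.005,each=True)
A=a[145:255,298:440]; B=b[225:330,100:305]
f=lambda x,w,h:cv2.resize(np.clip(255*(x/255.)**.6*1.1,0,255).astype(np.uint8),(w,h),interpolation=cv2.INTER_CUBIC)
o=np.zeros((590,800,3),np.uint8); o[:275,:355]=f(A,355,275); o[280:590,:605]=f(B,605,310)
o[:275,400:]=f(a[145:215,298:400],400,275)
cv2.imwrite('pics/c3.png',o[:,:,::-1]); print(env.observe()['eef_pos'],env.observe()['tool_rot'],env.observe()['clock'])
E
```

```text
housing ('top', 'scene') (array([ 446.7, -411.2]), np.float64(0.14), np.float64(0.129))
housing top (array([ 443.3, -408.9]), np.float64(0.202), np.float64(0.114))
housing scene (array([ 449.8, -411.6]), np.float64(0.153), np.float64(0.05))
[0.53, 0.39]
plate ('top', 'scene') (array([ 600.3, -129.4]), np.float64(0.077), np.float64(0.177))
plate top (array([ 607.4, -128. ]), np.float64(0.048), np.float64(0.267))
plate scene (array([ 599.8, -129.5]), np.float64(0.094), np.float64(0.085))
[ 0.50931964 -0.30162589  0.1595282 ] [ 3.13427290e+00  2.11413335e-01 -9.58220767e-04] 11.2
```

View pics/c3.png

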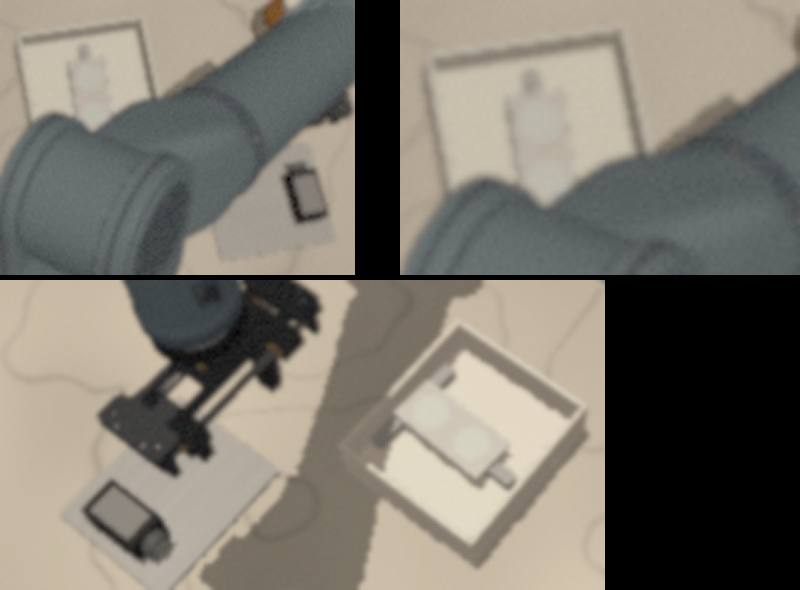

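The housing lies on the board; the plate now shows in the bin at about (600,-130) mm, with yaw about 0.09. Next I go for the plate.

Request:
{"fn": "servo_tool", "kwargs": {"slide": [[25,45,0],[50,95,0],[75,145,0],[91,172,0],[91,172,-40],[91,172,-80],[91,172,-90],[91,172,-90],[91,172,-90]], "roll": [0,-0.045,-0.045,-0.045,-0.045,-0.045,-0.045,-0.045,-0.045]}}

```text
clock: 12.32
eef_pos: [0.6023, -0.1292, 0.0713]
tool_rot: [3.138, 0.143, 0.004]
contact_force: [0.1, 0.4, 0.2]
opening: 0.0704
finger_force: 0.0
```

Request:
{"fn": "servo_tool", "kwargs": {"slide": [[-2,0,-20],[-2,0,-40],[-2,0,-50],[-2,0,-52],[-2,0,-52]], "roll": [0,0,0,0,0]}}

```text
clock: 12.95
eef_pos: [0.5994, -0.1287, 0.0178]
tool_rot: [3.138, 0.144, 0.0]
contact_force: [1.0, 0.6, 0.2]
opening: 0.0701
finger_force: 0.0
```

Request:
{"fn": "servo_tool", "kwargs": {"slide": [[0,0,0],[0,0,0],[0,0,0],[0,0,0],[0,0,0]], "roll": [0,0,0,0,0], "gripper": 0}}

```text
clock: 13.58
eef_pos: [0.5996, -0.1287, 0.0182]
tool_rot: [3.138, 0.144, 0.001]
contact_force: [-0.2, -0.6, 5.1]
opening: 0.0497
finger_force: 30.0
```

Request:
{"fn": "servo_tool", "kwargs": {"slide": [[0,0,10],[0,0,40],[0,0,80],[-15,-15,90],[-45,-55,90],[-80,-100,90],[-115,-145,90],[-145,-180,90],[-160,-196,80],[-160,-196,50],[-160,-196,20],[-160,-196,20]], "roll": [0,0,0,0,0.02,0.045,0.045,0.045,0.045,0.045,0.045,0.045]}}

```text
clock: 15.08
eef_pos: [0.4362, -0.3234, 0.0357]
tool_rot: [-3.131, -0.213, 0.007]
contact_force: [-0.6, 0.6, -0.9]
opening: 0.0495
finger_force: 30.0
```

Request:
{"fn": "servo_tool", "kwargs": {"slide": [[2,-1,-15],[2,-1,-22],[2,-1,-25],[2,-1,-25],[2,-1,-25]], "roll": [0,0,0,0,0]}}

```text
clock: 15.7
eef_pos: [0.4414, -0.3256, 0.013]
tool_rot: [3.134, 0.215, 0.001]
contact_force: [-0.2, -0.3, -0.2]
opening: 0.0496
finger_force: 30.0
```

Request:
{"fn": "servo_tool", "kwargs": {"slide": [[0,0,-3],[0,0,-6],[0,0,-6],[0,0,-6]], "roll": [0,0,0,0]}}

```text
clock: 16.2
eef_pos: [0.4411, -0.3255, 0.0066]
tool_rot: [-3.134, -0.215, 0.0]
contact_force: [0.2, 0.1, -1.1]
opening: 0.0495
finger_force: 30.0
```

Request:
{"fn": "servo_tool", "kwargs": {"slide": [[0,0,0],[0,0,0],[0,0,0],[0,0,20],[0,0,60],[0,0,110],[0,0,150],[0,0,150]], "roll": [0,0,0,0,0,0,0,0], "gripper": 0.68}}

```text
clock: 17.2
eef_pos: [0.4428, -0.3269, 0.1606]
tool_rot: [3.131, 0.214, 0.009]
contact_force: [-0.1, -0.3, -0.2]
opening: 0.0601
finger_force: 0.0
```

```bash
python3 - <<'E'
from h import *
a=env.capture('top'); b=env.capture('scene')
findobj('plate',(.441,-.325,.137),.006,each=True)
findobj('housing',(.448,-.41,.137),.006)
findobj('key',(.55,-.135,.09),.005,each=True)
B=b[225:330,100:305]
f=lambda x,w,h:cv2.resize(np.clip(255*(x/255.)**.6*1.1,0,255).astype(np.uint8),(w,h),interpolation=cv2.INTER_CUBIC)
o=np.zeros((590,800,3),np.uint8); o[280:590,:605]=f(B,605,310)
o[:275,:400]=f(a[145:215,298:400],400,275); o[:275,405:]=f(b[235:320,200:322],395,275)
cv2.imwrite('pics/c4.png',o[:,:,::-1]); print(env.observe()['eef_pos'],env.observe()['tool_rot'],env.observe()['clock'])
E
```

```text
plate ('scene',) (array([ 441.3, -325.1]), np.float64(0.12), np.float64(0.052))
housing ('scene',) (array([ 448.3, -411.5]), np.float64(0.157), np.float64(0.053))
key ('top', 'scene') (array([ 550.2, -136.4]), np.float64(0.082), np.float64(0.278))
key top (array([ 552.8, -135. ]), np.float64(0.067), np.float64(0.379))
key scene (array([ 550.3, -135.3]), np.float64(0.067), np.float64(0.168))
[ 0.44068656 -0.32528159  0.1559787 ] [-3.13358895e+00 -2.14354545e-01  2.28322190e-03] 17.6
```

View pics/c4.png

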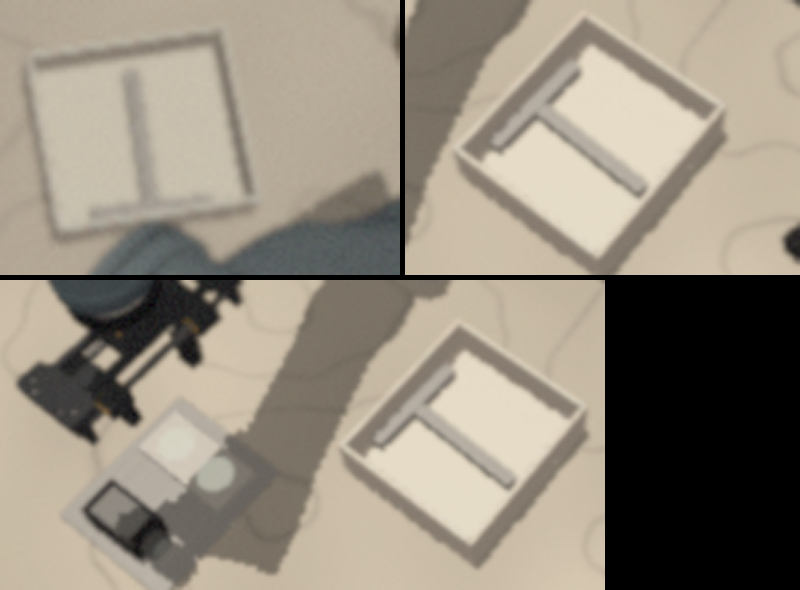

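Both objects lie on the board, and the bare key is visible with its origin near (550,-136) mm and yaw about 0.08.

Request:
{"fn": "servo_tool", "kwargs": {"slide": [[30,35,0],[70,85,0],[110,135,0],[145,180,0],[159,194,0],[159,194,-50],[159,194,-90],[159,194,-90],[159,194,-90]], "roll": [0,-0.055,-0.055,-0.055,-0.055,-0.055,-0.055,-0.055,-0.055]}}

```text
clock: 18.73
eef_pos: [0.6006, -0.1329, 0.068]
tool_rot: [3.138, 0.126, 0.002]
contact_force: [0.2, -0.3, -0.4]
opening: 0.0602
finger_force: 0.0
```

Request:
{"fn": "servo_tool", "kwargs": {"slide": [[0,0,-20],[0,0,-40],[0,0,-54],[0,0,-57],[0,0,-57]], "roll": [0,0,0,0,0]}}

```text
clock: 19.35
eef_pos: [0.6002, -0.1317, 0.0096]
tool_rot: [3.139, 0.128, -0.0]
contact_force: [0.3, 0.4, 0.9]
opening: 0.0602
finger_force: 0.0
```

Request:
{"fn": "servo_tool", "kwargs": {"slide": [[0,0,-2],[0,0,-2]], "roll": [0,0]}}

```text
clock: 19.6
eef_pos: [0.6004, -0.1315, 0.008]
tool_rot: [3.139, 0.128, 0.001]
contact_force: [0.2, -0.3, -0.1]
opening: 0.0595
finger_force: 0.0
```

Request:
{"fn": "servo_tool", "kwargs": {"slide": [[0,0,0],[0,0,0],[0,0,0],[0,0,0],[0,0,0],[0,0,0],[0,0,0]], "roll": [0,0,0,0,0,0,0], "gripper": 0}}

```text
clock: 20.48
eef_pos: [0.6002, -0.1316, 0.0077]
tool_rot: [3.139, 0.128, 0.0]
contact_force: [0.3, -0.8, -0.2]
opening: 0.0136
finger_force: 30.0
```

Request:
{"fn": "servo_tool", "kwargs": {"slide": [[0,0,20],[0,0,60],[0,0,100],[0,0,120],[-10,35,120],[-25,85,120],[-40,135,120],[-55,190,120],[-70,245,120],[-85,300,120],[-100,350,120],[-115,400,120]], "roll": [0,0,0,0,0,0,0,0,0,0,0,0]}}

```text
clock: 21.98
eef_pos: [0.4841, 0.2702, 0.1277]
tool_rot: [3.139, 0.129, -0.001]
contact_force: [0.5, 0.5, -2.0]
opening: 0.0137
finger_force: 30.0
```

Request:
{"fn": "servo_tool", "kwargs": {"slide": [[-12,40,0],[-25,80,0],[-30,99,-20],[-30,99,-60],[-30,99,-95],[-30,99,-110],[-30,99,-110],[-30,99,-110]], "roll": [0,0,0,0,0,0,0,0]}}

```text
clock: 22.98
eef_pos: [0.4561, 0.3679, 0.019]
tool_rot: [-3.138, -0.128, -0.002]
contact_force: [0.4, -0.3, -1.8]
opening: 0.0137
finger_force: 30.0
```

Request:
{"fn": "servo_tool", "kwargs": {"slide": [[0,0,-6],[0,0,-11],[0,0,-12.5],[0,0,-12.5]], "roll": [0,0,0,0]}}

```text
clock: 23.48
eef_pos: [0.455, 0.3676, 0.0057]
tool_rot: [-3.139, -0.128, 0.001]
contact_force: [-2.8, -0.8, 4.3]
opening: 0.0137
finger_force: 30.0
```

Request:
{"fn": "servo_tool", "kwargs": {"slide": [[0,0,0],[0,0,0],[0,0,0],[0,0,20],[0,0,70],[-20,60,120],[-20,110,150],[-20,110,150]], "roll": [0,0,0,0,0.18,0.36,0.54,0.72], "gripper": 0.45}}

```text
clock: 24.48
eef_pos: [0.4348, 0.4829, 0.1594]
tool_rot: [-2.882, -1.24, -0.009]
contact_force: [-0.2, -0.6, 0.3]
opening: 0.0398
finger_force: 0.0
```

```bash
python3 - <<'E'
from h import *
a=env.capture('top'); b=env.capture('scene')
findobj('key',(.405,.363,.082),.003,each=True)
findobj('cradle',(.593,.135,.08),0,each=True)
for c in('top','scene'):
  for n,z in (('key_tip',.003),('key',.003),('cradle_stop',.02),('cradle',0)):
    print(c,n,[(np.round(px2w(c,m['uv'],z),3),round(m['score'],2)) for m in env.mark_of(n,c)[:2]])
A=a[165:265,155:275]; B=b[140:245,280:360]
f=lambda x,w,h:cv2.resize(np.clip(255*(x/255.)**.45*1.1,0,255).astype(np.uint8),(w,h),interpolation=cv2.INTER_CUBIC)
o=np.zeros((540,800,3),np.uint8); o[:330,:396]=f(A,396,330); o[:525,400:800]=f(B,400,525)
cv2.imwrite('pics/c5.png',o[:,:,::-1]); print(env.observe()['eef_pos'],env.observe()['tool_rot'],env.observe()['clock'])
E
```

```text
key ('top', 'scene') (array([402.8, 364.6]), np.float64(0.074), np.float64(0.279))
key top (array([402.3, 364.9]), np.float64(0.073), np.float64(0.267))
key scene (array([406.2, 364.8]), np.float64(0.059), np.float64(0.273))
cradle ('top', 'scene') (array([590.5, 134.8]), np.float64(0.066), np.float64(0.074))
cradle top (array([589.1, 134.4]), np.float64(0.079), np.float64(0.055))
cradle scene (array([592.1, 134.9]), np.float64(0.048), np.float64(0.075))
top key_tip [(array([0.523, 0.38 , 0.003]), 0.89)]
top key [(array([0.402, 0.373, 0.003]), 0.68)]
top cradle_stop [(array([0.652, 0.135, 0.02 ]), 0.67)]
top cradle [(array([0.587, 0.132, 0.   ]), 0.94), (array([0.444, 0.37 , 0.   ]), 0.31)]
scene key_tip [(array([0.529, 0.374, 0.003]), 0.5)]
scene key [(array([0.397, 0.367, 0.003]), 0.67)]
scene cradle_stop [(array([0.635, 0.132, 0.02 ]), 0.95)]
scene cradle [(array([0.597, 0.142, 0.   ]), 0.76)]
[0.43521908 0.47730311 0.15504494] [ 2.89255463e+00  1.22521877e+00 -4.99110511e-04] 25.175
```

View pics/c5.png

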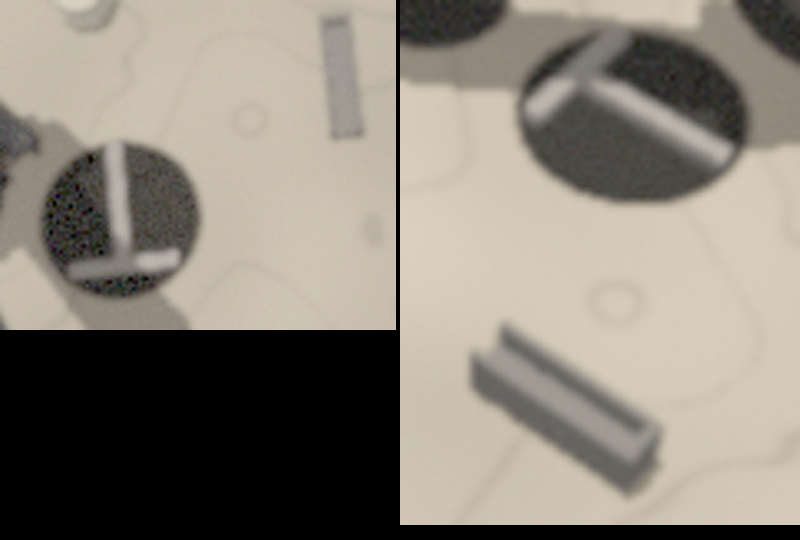

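The key lies flat in the middle of the mat, yaw about 0.08, and the cradle's open end faces the robot. I'll take the crossbar's -y arm at about (407,321) mm.

Request:
{"fn": "servo_tool", "kwargs": {"slide": [[-6,-40,0],[-16,-90,0],[-25,-135,0],[-28,-156,0],[-28,-156,-30],[-28,-156,-70],[-28,-156,-100],[-28,-156,-100],[-28,-156,-100]], "roll": [0.17,0.34,0.51,0.68,0.849,0.849,0.849,0.849,0.849]}}

```text
clock: 26.3
eef_pos: [0.4079, 0.3218, 0.0562]
tool_rot: [2.131, 2.308, 0.002]
contact_force: [0.0, 0.4, 0.7]
opening: 0.0398
finger_force: 0.0
```

Request:
{"fn": "servo_tool", "kwargs": {"slide": [[0,0,-20],[0,0,-40],[0,0,-48],[0,0,-50],[0,0,-50]], "roll": [0,0,0,0,0]}}

```text
clock: 26.92
eef_pos: [0.4077, 0.3219, 0.006]
tool_rot: [2.131, 2.308, 0.002]
contact_force: [-0.7, -0.7, 0.6]
opening: 0.0398
finger_force: 0.0
```

Request:
{"fn": "servo_tool", "kwargs": {"slide": [[0,0,0],[0,0,0],[0,0,0],[0,0,0],[0,0,0],[0,0,0]], "roll": [0,0,0,0,0,0], "gripper": 0}}

```text
clock: 27.68
eef_pos: [0.4072, 0.3216, 0.0054]
tool_rot: [-2.131, -2.309, -0.0]
contact_force: [-0.4, 0.8, 5.1]
opening: 0.0137
finger_force: 30.0
```

Request:
{"fn": "servo_tool", "kwargs": {"slide": [[0,0,15],[0,0,50],[0,0,80],[10,-25,85],[30,-65,85],[50,-110,85],[70,-155,85],[90,-195,85],[105,-225,85],[110,-235,85],[110,-235,85],[110,-235,85]], "roll": [0,0,0,0,0,0,0,0,0,0,0,0]}}

```text
clock: 29.18
eef_pos: [0.5164, 0.0884, 0.0901]
tool_rot: [-2.127, -2.31, -0.0]
contact_force: [0.5, 0.8, -2.4]
opening: 0.0136
finger_force: 30.0
```

```bash
python3 - <<'E'
from h import *
b=env.capture('scene'); a=env.capture('top')
findobj('key',(.514,.130,.08),.088,each=True)
print(px2w('scene',(0,0),0)[:1], w2px('scene',(.514,.130,.095)), w2px('scene',(.643,.140,.095)))
B=b[170:250,260:360]; A=a[150:240,220:310]
f=lambda x,w,h:cv2.resize(np.clip(255*(x/255.)**.45*1.1,0,255).astype(np.uint8),(w,h),interpolation=cv2.INTER_CUBIC)
o=np.zeros((400,800,3),np.uint8); o[:400,:500]=f(B,500,400); o[:300,500:]=f(A,300,300)
cv2.imwrite('pics/c6.png',o[:,:,::-1]); print(env.observe()['eef_pos'],env.observe()['tool_rot'],env.observe()['torque'])
E
```

```text
[-1.52471336] [293.36188205 192.70474434] [327.00273663 214.51826073]
[0.51683157 0.08765901 0.09017887] [-2.12838779e+00 -2.31014511e+00 -1.03761964e-05] [-0.12104572  0.19589183 -0.06202291]
```

View pics/c6.png

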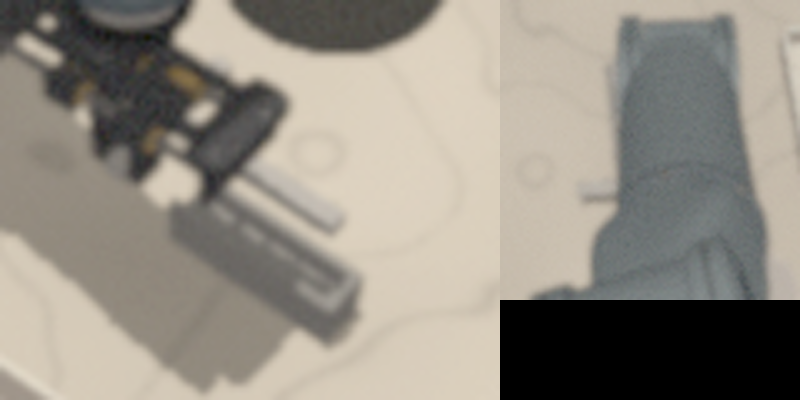

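The scene view shows the key held level above the cradle, its tip at pixel (327,214), where I predicted. Lowering it now.

Request:
{"fn": "servo_tool", "kwargs": {"slide": [[0,-1.5,-15],[0,-1.5,-30],[0,-1.5,-42],[0,-1.5,-45],[0,-1.5,-45]], "roll": [0,0,0,0,0]}}

```text
clock: 30.0
eef_pos: [0.5171, 0.0849, 0.0449]
tool_rot: [-2.131, -2.308, 0.001]
contact_force: [-0.2, -0.3, -2.4]
opening: 0.0138
finger_force: 30.0
```

Request:
{"fn": "servo_tool", "kwargs": {"slide": [[0,0,-5],[0,0,-10],[0,0,-15],[0,0,-18],[0,0,-20],[0,0,-20]], "roll": [0,0,0,0,0,0]}}

```text
clock: 30.75
eef_pos: [0.5171, 0.085, 0.0251]
tool_rot: [-2.131, -2.308, 0.0]
contact_force: [0.5, -0.1, -1.9]
opening: 0.0133
finger_force: 30.0
```

Request:
{"fn": "servo_tool", "kwargs": {"slide": [[0,0,-1.5],[0,0,-3],[0,0,-3]], "roll": [0,0,0]}}

```text
clock: 31.12
eef_pos: [0.5174, 0.085, 0.0224]
tool_rot: [2.131, 2.308, 0.0]
contact_force: [-0.9, -0.7, 1.2]
opening: 0.0138
finger_force: 30.0
```

Request:
{"fn": "servo_tool", "kwargs": {"slide": [[0,0,0],[0,0,0],[0,0,0],[0,0,20],[0,0,60],[0,0,110],[-10,-50,140],[-20,-100,150],[-20,-150,150],[-20,-180,150],[-20,-180,150]], "roll": [0,0,0,0,0,0,0,0,0,0,0], "gripper": 0.45}}

```text
clock: 32.5
eef_pos: [0.4969, -0.0976, 0.1725]
tool_rot: [2.136, 2.303, -0.001]
contact_force: [0.4, 0.8, 0.5]
opening: 0.0397
finger_force: 0.0
```

```bash
python3 - <<'E'
from h import *
b=env.capture('scene'); a=env.capture('top')
findobj('key',(.514,.129,.08),.02,each=True); findobj('plate',(.441,-.325,.137),.006); findobj('housing',(.448,-.41,.137),.006)
for c in('top','scene'): print(c,[(np.round(px2w(c,m['uv'],.02),3),round(m['score'],2)) for n in('key_tip','cradle_stop') for m in env.mark_of(n,c)[:1]])
B=b[185:255,260:350]; A=a[155:225,230:320]
f=lambda x,w,h:cv2.resize(np.clip(255*(x/255.)**.45*1.1,0,255).astype(np.uint8),(w,h),interpolation=cv2.INTER_CUBIC)
o=np.zeros((600,800,3),np.uint8); o[:350,:450]=f(B,450,350); o[:272,450:]=f(A,350,272); o[360:600,:460]=f(b[235:340,100:301],460,240)
cv2.imwrite('pics/c7.png',o[:,:,::-1]); print(env.observe()['eef_pos'],env.observe()['opening'])
E
```

```text
key ('top', 'scene') (array([513.5, 128.5]), np.float64(0.071), np.float64(0.243))
key top (array([512.8, 128. ]), np.float64(0.073), np.float64(0.134))
key scene (array([515.9, 130.5]), np.float64(0.101), np.float64(0.321))
plate ('top', 'scene') (array([ 439.4, -325.3]), np.float64(0.13), np.float64(0.105))
housing ('top', 'scene') (array([ 447.3, -411.5]), np.float64(0.141), np.float64(0.152))
top [(array([0.649, 0.14 , 0.02 ]), 0.5), (array([0.651, 0.147, 0.02 ]), 0.73)]
scene [(array([0.644, 0.138, 0.02 ]), 0.78), (array([0.646, 0.142, 0.02 ]), 0.71)]
[ 0.49724769 -0.0947004   0.17220187] 0.03940141639626061
```

View pics/c7.png

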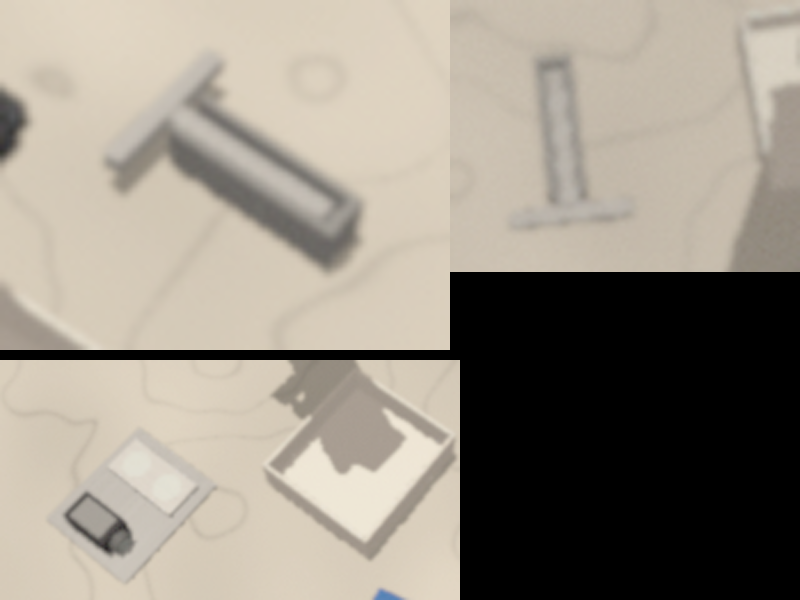

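The key lies flat in the groove with its crossbar outside the open end and its tip a few mm short of the stop. The housing and plate lie flat side by side on the board.

```bash
python3 -c "
from station import env
print(env.hand_in())"
```

```text
the job is handed in; nothing more can be done
None
```

The job is handed in at about 33 s of the 72 s allowed: the last images show the key flat in the cradle groove with its tip an estimated 8 mm short of the stop, and the housing and plate flat on the board; hand-in returned no verdict.

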